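Put the inspected coffee pot and molcajete back together

TASK

The inspection is over: put the two seized sets back together where they stand, in this order. Seat the copper dripper in the mouth of the copper coffee pot and then put the copper lid on the dripper; after that nest the black clay pot upright in the molcajete and, last, stand the stone pestle, thick end down, in the clay pot. Leave the coffee pot and the molcajete in their places, leave the tin cup and the tin lid alone, and never tip the clay pot over.

Things in the scene. Friction and masses are not known exactly. Their poses are not given: they have to be found in the camera images.
- coffee_pot: Dented copper coffee pot without its upper part, about 0.9 kg, loose, upright, not to be moved. 110 mm tall, up to 108 mm wide, round mouth 68 mm outside, 57 mm inside, flat rim at z = 110. Dark wooden handle out to 90 mm on +x (z = 20 to 97), short lip spout out to 63 mm on -x. Origin: centre of its underside, z up.
- dripper: Copper dripper, open round cup 73 mm tall, about 0.16 kg, upright. Wall 64 mm outside (grip here), 57 inside, z = 18 to the rim at 73; holed floor at z = 23. Brass foot below: 50 mm wide tapering to 38, z = 0 to 18; it drops into the coffee pot's mouth, the shoulder (z = 18) rests on the pot's rim: origin then 92 mm above the pot's. Origin: centre of its underside, z up.
- copper_lid: Copper lid, about 0.1 kg, knob up. Disc 66 mm wide, z = 12 to 16; plug below it 46 mm wide tapering to 34, z = 0 to 12; round black knob 22 mm wide, z = 16 to 42. The plug drops into the dripper's mouth, the disc rests on the dripper's rim: origin then 61 mm above the dripper's. Origin: centre of the plug's underside, z up.
- molcajete: Molcajete, dark grey basalt mortar on three short feet, about 1.9 kg, loose, not to be moved: 112 mm wide at its rim, 60 mm tall; round hollow about 84 mm wide at the rim, narrowing to about 50 mm at its flat floor at z = 28. Origin: centre of its underside, z up.
- clay_pot: Black clay pot (barro negro), open, upright, 88 mm tall, about 0.3 kg: flat base 40 mm wide, belly 72 mm wide at z = 34, straight round neck 52 mm outside (grip here), 42 inside, z = 60 to the rim at 88; inner floor at z = 6. Nested in the molcajete its origin is 28 mm above the molcajete's. Origin: centre of its underside, z up.
- pestle: Basalt pestle (tejolote), round dark grey tapered rod 140 mm tall, about 0.22 kg, standing on its thick end: 33 mm wide near the bottom, 24 to 25 mm from z = 80 to 132 (grip here, near the top, to stay clear of the pot's rim), rounded top at 140. Thick end down in the clay pot its origin is 6 mm above the clay pot's. Origin: centre of its bottom face, z up, towards the thin end.
- tin_cup: Plain silvery tin cup, 62 mm wide at the rim, 70 mm tall. Belongs to another case: leave alone. Origin: centre of its underside.
- tin_lid: Silvery tin lid with a silvery knob, same shape and size as the copper lid. Belongs to another case: leave alone. Origin: centre of the underside of its plug.
Things that resemble listed ones, but are neither listed nor needed, are in the scene too. Leave any turquoise look-alike of the clay_pot alone.

How it is judged:
By the outcome, as a careful person would: the job done as asked, in the order asked, and still so for the second after the job is handed in, with the robot touching nothing.
It also fails if it takes over 125 s, if anything falls off the work surface, if the arm or the gripper's body presses on something with over 40 N, if the wrist force passes 120 N, or if a joint passes its speed limit or range.

ROBOT

A 7-joint arm with a two-finger parallel gripper is mounted at the origin on the work surface. World frame = base frame: x ahead of the robot, y to its left, z up, the work surface at z = 0. Lengths are in mm, angles in rad, forces in N, time in s.
With the tool pointing down it reaches from about 400 to 875 mm from the base axis. Payload 4.4 kg.
Tool frame: the origin (TCP) lies at the very end of the fingers, on their centre line; the grasp point (between the pads) lies 19 mm behind it; z points along the fingers, x is the direction in which the jaws open and shut, and the axes are right-handed (so a half turn about z gives the same grasp; the last joint's range is limited). The gripper opens to 85 mm and grips with 20 to 120 N. Pads are 22 mm wide; open, the fingers measure 114 mm over their backs; the gripper's body (76 mm by 85 mm) begins 54 mm behind the grasp point. The pads swing forward as they close: fully open they stand 13 mm farther back than shut.
Start: joints at [-1.314, 0.628, 0.038, 1.517, -0.027, 0.996, -0.02], TCP at [206.171, 616.45, 231.313] pointing down, gripper open.
Joint ranges: [-3.06, 3.06], [-0.37, 2.12], [-1.25, 1.32], [0.18, 2.47], [-1.1, 4.24], [0.23, 1.98], [-2.94, 2.94]. Speed limits (rad/s): [2.57, 2.57, 3.14, 3.14, 3.14, 3.14, 3.14].

INTERFACE

Orientations are given as a 3x3 rotation matrix whose columns are the frame's x, y, z axes.
In Python, from station import sensors, eyes, job gives the robot as it stands.
- The arm moves only by the tool jog_arm, never from a script. Its arguments are lists of equal length, an entry for each row: "linear": the shift along the tool's x, y, z in mm, a list of three; "yaw": the turn about the tool's z in rad. In form: {"linear": [[tx, ty, tz], ...], "yaw": [yaw, ...]}. A call has 1 to 5 rows; each row is the pose to reach, as a shift and turn from the pose commanded when the call began, along the tool's axes at that moment; what a row does not reach only later rows make up. A row lasts 1/8 s, in which the tool goes at most 62.5 mm and 10.7 degrees, less where a joint would pass 70% of its speed; a pose out of reach is approached as far as the arm can. A call with a gripper value outside its range is refused whole. "hand" is the closure, from 0 (fully open) to 1 (shut), set as the call begins (left out, the last holds). The fingers move at their own pace and stop on an object; "grip_force" is the grip in N (left out, the last holds). Time passes only in rows, so rows that repeat a pose let the fingers close. It gives the time, the measured TCP pose, the force and the opening at its end, in the units of the state.
- sensors.read_state(): the state, without advancing time (a new reading comes with each control period).
- eyes.get_image(name): name is "side" or "top" or "wrist"; returns a dict with "image" (480x640x3 uint8, red, green, blue), "range_z" (480x640 float32, mm along the optical axis (not along the pixel's ray), 0 where there is no reading), "fx", "fy", "cx", "cy" (pixels), "extrinsics" (4x4, takes a point from camera to world coordinates). Camera axes: x right, y down, z forward; pixel columns grow to the right and rows downward; lengths in mm; the calibration is good to about 2 mm. A picture is of the moment at which its call begins.
- job.close_job(): hands the job in, once; it reports no verdict.
Trained networks look in a picture, given as the dict that the camera call returned (one of the last four; its "shot" number tells which), for a name from the list of things; names that differ only in an ending like _2 or _b are one class to them, and where a whole thing is asked for, a point or a joint stands for the part that bears it (a point fixed in the world has none). Each returns a list of dicts, best first, with "score" (0 to 1); they miss things now and then, are a little off and sometimes report something else, mostly with a low value. They report only what shows in the picture. A call takes as long as a camera call. They do not tell look-alikes from the thing itself.
- eyes.look_for(name, picture): "xyz" ([x, y, z] in mm, in world coordinates, good to about 4 mm: the middle of the surface that is visible of it).
- eyes.outline_of(name, picture): "pixels" (480x640 bool, what is visible of it).
- eyes.spot_point(name, picture): "xyz" ([x, y, z] in mm, in world coordinates, good to about 4 mm: a listed point, or the origin of a listed thing).
The state is a dict: "time_s": time; "joint_positions": joint angles; "dq": joint speeds; "joint_efforts": joint torques, N m; "tcp_pos": TCP position; "tool_rot": TCP orientation; "force": force on the tool from outside, world axes, zero at the start; "moment": the same for the moment, N m; "finger_gap": opening from 0.0 (shut) to 1.0 (fully open).
Only numpy, scipy, OpenCV 4.12 (cv2) and the standard library are available. Lean on these libraries where they do the work, as an engineer would, in place of code of your own. Each camera call takes 0.05 s, during which the arm holds its last target. There are 200 camera calls.

## Working session

There is one attempt and no reset: what is moved stays moved. The work goes in short steps, Python scripts to look and compute and a tool call to move; the robot and the scene stay as the last step left them, time stands still between calls to the robot, and variables do not carry over. Pictures are saved under pics/ and viewed, about 12 in all and at most 16, crops included, and the job is handed in when it is done.

Besides the shell and the picture viewer there is one more tool, called in YAML: its name, and indented under it one key for each argument. jog_arm: Moves the arm, as the interface text tells. Its arguments: {"type":"object","properties":{"linear":{"type":"array","items":{"type":"array","items":{"type":"number"}}},"yaw":{"type":"array","items":{"type":"number"}},"hand":{"type":"number"},"grip_force":{"type":"number"}},"required":["linear","yaw"]}

```bash
ls; mkdir -p pics; cat > h.py <<'E'
import numpy as np, cv2
from station import sensors, eyes, job
def save(p,name): cv2.imwrite('pics/'+name,cv2.cvtColor(p['image'],cv2.COLOR_RGB2BGR))
def cloud(p):
    v,u=np.mgrid[0:480,0:640]; z=p['range_z']
    c=np.stack([(u-p['cx'])*z/p['fx'],(v-p['cy'])*z/p['fy'],z],-1)
    E=np.array(p['extrinsics']); w=c@E[:3,:3].T+E[:3,3]; w[z==0]=np.nan
    return w
E
python3 - <<'E'
from h import *
s=sensors.read_state(); print(s['time_s'],s['tcp_pos'],np.round(s['tool_rot'],3),s['finger_gap'])
p=eyes.get_image('top'); save(p,'top1.png'); np.save('top1.npy',cloud(p)); print(np.round(p['extrinsics'],2))
for n in ['coffee_pot','dripper','copper_lid','molcajete','clay_pot','pestle','tin_cup','tin_lid']:
    for r in eyes.spot_point(n,p)[:4]: print(n,round(r['score'],2),np.round(r['xyz']))
p=eyes.get_image('side'); save(p,'side1.png'); np.save('side1.npy',cloud(p)); print(np.round(p['extrinsics'],2))
for n in ['coffee_pot','dripper','copper_lid','molcajete','clay_pot','pestle','tin_cup','tin_lid']:
    for r in eyes.spot_point(n,p)[:4]: print(n,round(r['score'],2),np.round(r['xyz']))
print(sensors.read_state()['time_s'])
E
```

```text
pics
0.0 [205.95958181 615.82619494 230.36799192] [[ 0.317  0.948 -0.001]
 [ 0.948 -0.317 -0.002]
 [-0.002  0.    -1.   ]] 0.9990244212831976
[[ 0.00000e+00 -9.90000e-01  1.10000e-01  3.80260e+02]
 [-1.00000e+00 -0.00000e+00 -2.00000e-02  5.08900e+01]
 [ 2.00000e-02 -1.10000e-01 -9.90000e-01  1.09423e+03]
 [ 0.00000e+00  0.00000e+00  0.00000e+00  1.00000e+00]]
coffee_pot 0.72 [ 613. -187.    1.]
dripper 0.69 [442. 146.  -1.]
copper_lid 0.82 [ 434. -159.    2.]
copper_lid 0.34 [ 614. -186.    2.]
molcajete 0.82 [604. 234.   3.]
clay_pot 0.92 [336. 347.  -3.]
clay_pot 0.92 [608. 377.   1.]
pestle 0.69 [ 612. -190.    1.]
pestle 0.53 [649.  -8.   0.]
[[ 9.7000e-01 -1.6000e-01  2.0000e-01  3.3650e+02]
 [-2.6000e-01 -6.3000e-01  7.3000e-01 -6.0524e+02]
 [ 1.0000e-02 -7.6000e-01 -6.5000e-01  5.8990e+02]
 [ 0.0000e+00  0.0000e+00  0.0000e+00  1.0000e+00]]
coffee_pot 0.88 [ 616. -190.    1.]
dripper 0.57 [442. 149.   1.]
dripper 0.36 [ 429. -159.   -3.]
copper_lid 0.63 [ 430. -160.   -4.]
molcajete 0.81 [603. 227.   3.]
clay_pot 0.9 [340. 349.   1.]
clay_pot 0.75 [460. 299.  -5.]
clay_pot 0.67 [611. 375.   5.]
clay_pot 0.29 [603. 225.   3.]
pestle 0.81 [653.  -8.  -0.]
pestle 0.75 [461. 295.  -4.]
tin_cup 0.61 [ 435. -295.    0.]
tin_lid 0.69 [454.   3.   1.]
tin_lid 0.43 [442. 148.  -0.]
0.9
```

View pics/top1.png

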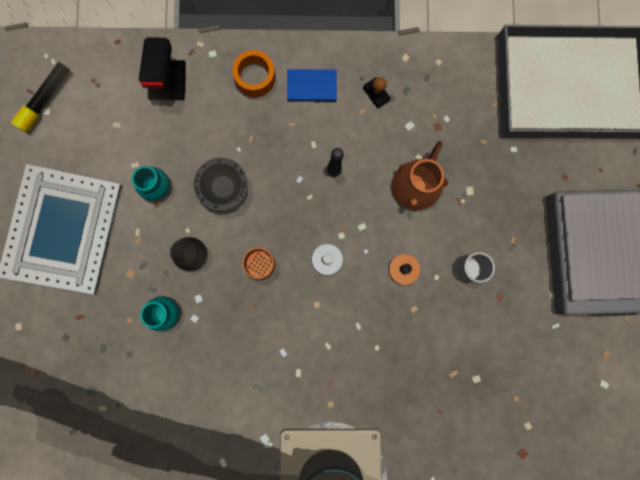

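View pics/side1.png

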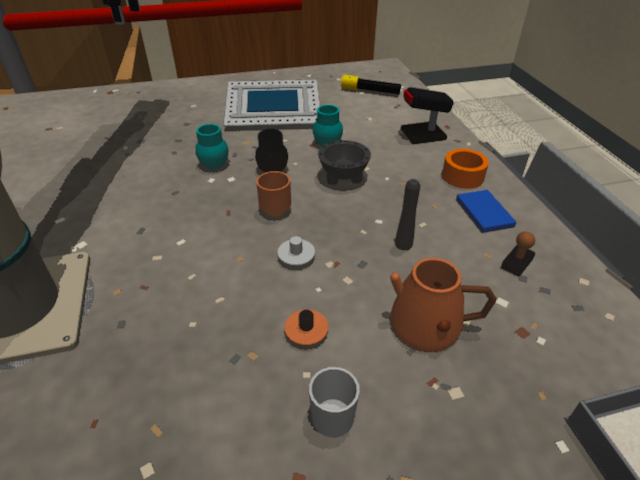

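```bash
cat >> h.py <<'E'
from scipy.optimize import least_squares
def fit(w,xy,zr,R=75,r0=None,rad=None):
    """circle fit through points in height band zr near xy; rad=(min,max) radius filter around xy"""
    q=w.reshape(-1,3); q=q[~np.isnan(q[:,0])]
    d=np.hypot(q[:,0]-xy[0],q[:,1]-xy[1])
    q=q[(d<R)&(q[:,2]>zr[0])&(q[:,2]<zr[1])]
    if len(q)<6: return None,len(q)
    bb=(q[:,:2].min(0)+q[:,:2].max(0))/2
    f=lambda c: np.hypot(q[:,0]-c[0],q[:,1]-c[1])-(r0 or c[2])
    s=least_squares(f,[*bb,r0 or 30],loss='soft_l1',f_scale=2)
    return np.round(s.x,1),np.round(bb,1),np.round(np.ptp(q[:,:2],axis=0),1),len(q),np.round(np.median(q[:,2]),1)
E
python3 - <<'E'
from h import *
T=np.load('top1.npy');S=np.load('side1.npy')
for n,xy,zr,R in [('pot rim',(614,-188),(104,116),45),('drip rim',(442,147),(67,78),50),('lid disc',(432,-159),(10,21),50),('lid knob',(432,-159),(36,48),30),('molc rim',(604,231),(54,66),75),('clay rim',(460,297),(82,94),50),('pestle thin',(651,-8),(80,130),40),('pestle thick',(651,-8),(5,30),40),('pestle top',(651,-8),(132,146),40),('tinlid',(454,3),(10,21),50),('table',(500,80),(-10,10),20)]:
    print(n,'T',*fit(T,xy,zr,R)); print('    S',*fit(S,xy,zr,R))
E
```

```text
pot rim T [ 612.7 -185.5   31.5] [ 612.7 -185.3] [68.4 67.5] 302 108.3
    S [ 611.2 -189.6   31.5] [ 611.8 -188.3] [67.6 69.9] 633 109.1
drip rim T [441.4 148.7  30. ] [442.1 148.9] [61.9 62.2] 164 71.9
    S [440.7 145.8  30.1] [440.7 147.2] [62.8 66.5] 262 71.9
lid disc T [ 432.7 -157.2   24.7] [ 432.9 -155.5] [63.7 64.7] 641 15.2
    S [ 431.8 -157.3   25.2] [ 431.4 -158.6] [65.3 66.8] 1002 16.3
lid knob T [ 432.5 -156.1    7.5] [ 432.6 -156.3] [18.9 19.4] 88 40.8
    S [ 431.4 -159.8    8. ] [ 431.2 -159.6] [20.6 22.8] 166 41.9
molc rim T [604.5 228.7  48.3] [604.9 228.5] [110.  109.7] 1033 58.8
    S [603.3 223.2  48.4] [605.1 226.3] [111.3 111. ] 700 59.8
clay rim T [461.9 293.7  23.5] [461.8 294. ] [51.5 51.2] 207 86.6
    S [461.5 291.1  23.5] [461.5 291.5] [51.3 53.8] 190 86.9
pestle thin T [649.5  -7.5  12.1] [648.2  -7.2] [22.2 23.5] 81 107.3
    S [648.7  -9.7  11.6] [647.5 -14.1] [22.5 18.9] 344 106.2
pestle thick T [650.7  -7.5  17.1] [660.3  -7. ] [56.1 30.1] 48 21.7
    S [648.8  -9.1  15.9] [646.8 -15.7] [29.5 24.7] 200 18.3
pestle top T [648.8  -7.3   7.6] [649.3  -7.1] [21.5 23.2] 104 137.5
    S [647.4 -12.    7.5] [646.7 -12.8] [21.7 20.7] 122 137.4
tinlid T [453.3   7.6  24.4] [453.5   7.5] [63.7 63.8] 651 15.2
    S [452.3   6.5  25.2] [452.   5.] [64.7 64.2] 629 16.3
table T [500.   79.9  14. ] [500.   80.2] [39.2 38.8] 267 -1.4
    S [500.  80.  14.] [499.9  80.6] [39.6 38.4] 221 0.3
```

jog_arm:
  linear:
    - [0, 0, 0]
    - [0, 0, 0]
    - [0, 0, 0]
  yaw: [-0.16, -0.323, -0.323]
  hand: 0

```text
time_s: 1.27
tcp_pos: [206.3, 616.4, 231.3]
tool_rot: [[0.002, 1.0, -0.0], [1.0, -0.002, 0.0], [0.0, -0.0, -1.0]]
force: [0.8, -0.2, -0.6]
finger_gap: 0.998
```

jog_arm:
  linear:
    - [-60, 20, 0]
    - [-115, 45, 0]
    - [-170, 70, 0]
    - [-225, 95, 0]
    - [-280, 120, 0]
  yaw: [0, 0, 0, 0, 0]

```text
time_s: 1.9
tcp_pos: [327.1, 334.8, 231.6]
tool_rot: [[0.004, 1.0, 0.001], [1.0, -0.004, 0.001], [0.001, 0.001, -1.0]]
force: [1.8, -0.2, -0.2]
finger_gap: 0.999
```

jog_arm:
  linear:
    - [-50, 28, 0]
    - [-100, 56, 0]
    - [-150, 84, 0]
    - [-188, 115, 0]
    - [-188, 115, 0]
  yaw: [0, 0, 0, 0, 0]

```text
time_s: 2.52
tcp_pos: [443.8, 144.7, 231.6]
tool_rot: [[0.011, 1.0, 0.002], [1.0, -0.011, -0.001], [-0.001, 0.002, -1.0]]
force: [-0.8, 0.7, -0.1]
finger_gap: 1.001
```

```bash
python3 - <<'E'
from h import *
s=sensors.read_state(); print(s['time_s'],s['tcp_pos'],s['joint_positions'])
p=eyes.get_image('wrist'); save(p,'w1.png'); w=cloud(p); np.save('w1.npy',w); print(np.round(p['extrinsics'],2))
print(*fit(w,(441.5,147.5),(67,78),50)); print(*fit(w,(461.5,292.5),(82,94),50))
E
```

```text
2.525 [443.75229802 144.69602223 231.55783422] [-3.77620416e-01  3.68490696e-01  1.31157240e-03  2.01059634e+00
  1.84323621e-03  7.61046855e-01  1.18189038e+00]
[[ 1.0000e-02  9.5000e-01  3.2000e-01  3.6164e+02]
 [ 1.0000e+00 -1.0000e-02 -0.0000e+00  1.4625e+02]
 [-0.0000e+00  3.2000e-01 -9.5000e-01  3.7454e+02]
 [ 0.0000e+00  0.0000e+00  0.0000e+00  1.0000e+00]]
[440.2 148.2  29.8] [440.6 148.4] [62.9 63.1] 1119 73.2
[461.  292.5  23.3] [461.4 293.4] [51.5 51.7] 1439 88.0
```

View pics/w1.png

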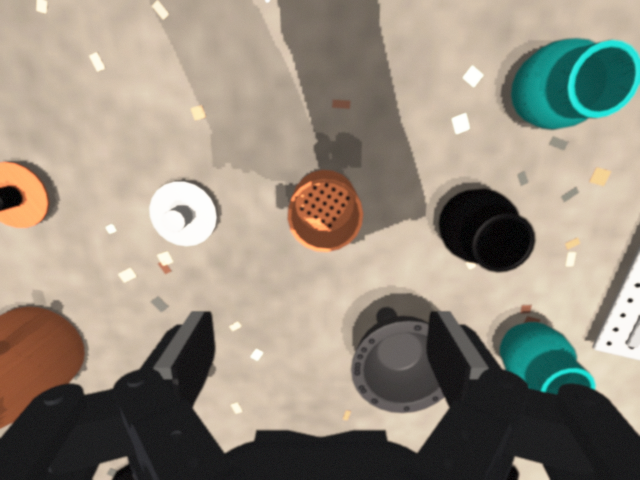

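jog_arm:
  linear:
    - [0, 0, 50]
    - [0, 0, 100]
    - [0, 0, 125]
    - [0, 0, 125]
    - [0, 0, 125]
  yaw: [0, 0, 0, 0, 0]

```text
time_s: 3.2
tcp_pos: [441.6, 149.6, 107.2]
tool_rot: [[-0.001, 1.0, 0.001], [1.0, 0.001, 0.001], [0.001, 0.001, -1.0]]
force: [-0.5, 0.0, 1.0]
finger_gap: 1.0
```

jog_arm:
  linear:
    - [-1, -1, 20]
    - [-1, -1, 45]
    - [-1, -1, 72]
    - [-1, -1, 72]
    - [-1, -1, 72]
  yaw: [0, 0, 0, 0, 0]

```text
time_s: 3.82
tcp_pos: [441.2, 148.0, 35.6]
tool_rot: [[-0.0, 1.0, 0.002], [1.0, 0.0, 0.001], [0.001, 0.002, -1.0]]
force: [0.9, -0.4, -0.2]
finger_gap: 1.002
```

jog_arm:
  linear:
    - [0, 0, 0]
    - [0, 0, 0]
    - [0, 0, 0]
    - [0, 0, 0]
    - [0, 0, 0]
  yaw: [0, 0, 0, 0, 0]
  hand: 1
  grip_force: 40

```text
time_s: 4.45
tcp_pos: [441.1, 147.8, 35.9]
tool_rot: [[0.0, 1.0, 0.002], [1.0, -0.0, 0.001], [0.001, 0.002, -1.0]]
force: [-1.5, 1.1, 9.0]
finger_gap: 0.748
```

jog_arm:
  linear:
    - [0, 0, -10]
    - [0, 0, -40]
    - [0, 0, -90]
    - [0, 0, -140]
    - [0, 0, -175]
  yaw: [0, 0, 0, 0, 0]

```text
time_s: 5.08
tcp_pos: [440.4, 147.5, 212.1]
tool_rot: [[-0.0, 1.0, 0.002], [1.0, 0.0, 0.001], [0.001, 0.002, -1.0]]
force: [0.6, -0.3, -2.6]
finger_gap: 0.754
```

jog_arm:
  linear:
    - [-45, 23, 0]
    - [-98, 50, 0]
    - [-150, 77, 0]
    - [-202, 104, 0]
    - [-255, 131, 0]
  yaw: [0, 0, 0, 0, 0]

```text
time_s: 5.7
tcp_pos: [571.5, -109.0, 209.9]
tool_rot: [[-0.0, 1.0, 0.0], [1.0, 0.0, 0.0], [0.0, 0.0, -1.0]]
force: [0.8, 0.2, -2.2]
finger_gap: 0.748
```

jog_arm:
  linear:
    - [-45, 22, 0]
    - [-79, 39, 0]
    - [-79, 39, 0]
    - [-79, 39, 0]
    - [-79, 39, 0]
  yaw: [0, 0, 0, 0, 0]

```text
time_s: 6.32
tcp_pos: [609.9, -184.6, 209.5]
tool_rot: [[-0.002, 1.0, -0.0], [1.0, 0.002, 0.001], [0.001, -0.0, -1.0]]
force: [0.0, 0.2, -1.4]
finger_gap: 0.746
```

```bash
python3 - <<'E'
from h import *
s=sensors.read_state(); print(s['time_s'],s['tcp_pos'],np.round(s['tool_rot'],3).tolist())
for n in ['wrist','side','top']:
    p=eyes.get_image(n); save(p,n+'2.png'); w=cloud(p); np.save(n+'2.npy',w)
    print(n,'rim',*fit(w,(612,-187),(104,116),45)); print('drip rim',*fit(w,(612,-187),(244,258),45)); print('drip shoulder',*fit(w,(612,-187),(196,225),45))
E
```

```text
6.325 [ 609.94668495 -184.55334201  209.51145138] [[-0.002, 1.0, -0.0], [1.0, 0.002, 0.001], [0.001, -0.0, -1.0]]
wrist rim [ 611.2 -186.9   31.3] [ 598.4 -186.8] [41.7 67.6] 1388 110.1
drip rim [ 608.6 -184.3   30.7] [ 608.5 -186.6] [61.8 86.7] 8095 246.9
drip shoulder [ 606.8 -184.2   29. ] [ 608.3 -185.8] [62.1 85.4] 13747 205.4
side rim [ 611.3 -189.5   31.4] [ 611.5 -188.5] [67.9 69.1] 639 109.0
drip rim [ 619.  -189.9   38.7] [ 608.7 -188.4] [59.4 86.9] 482 246.7
drip shoulder [ 609.4 -186.9   30.3] [ 606.1 -192.3] [57.5 75.4] 1066 212.1
top rim [ 612.7 -185.4   31.5] [ 607.6 -183.6] [57.6 64.6] 174 108.7
drip rim [ 610.8 -183.2   30.2] [ 600.5 -178.1] [41.7 65.6] 81 245.5
drip shoulder [ 601.6 -180.2   23. ] [ 598.2 -185.7] [38.7 84.5] 253 204.5
```

View pics/side2.png

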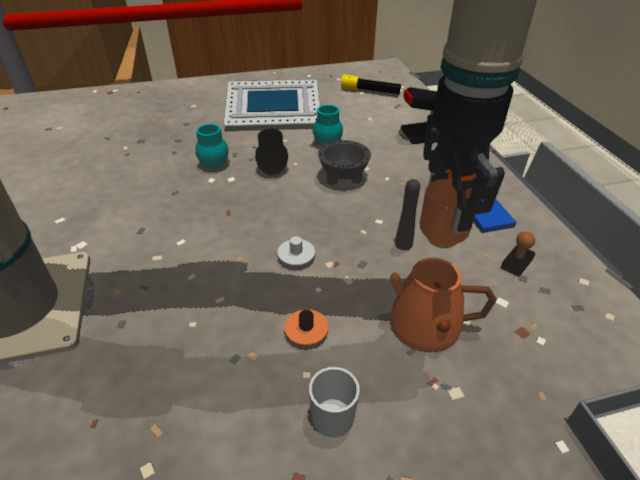

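jog_arm:
  linear:
    - [-1, 2, 15]
    - [-1, 2, 30]
    - [-1, 2, 45]
    - [-1, 2, 45]
  yaw: [0, 0, 0, 0]

```text
time_s: 6.98
tcp_pos: [610.9, -187.1, 162.0]
tool_rot: [[-0.0, 1.0, -0.004], [1.0, 0.0, 0.001], [0.001, -0.004, -1.0]]
force: [0.1, 0.7, -1.9]
finger_gap: 0.75
```

jog_arm:
  linear:
    - [0, 1, 8]
    - [0, 1, 18]
    - [0, 1, 28]
    - [0, 1, 30]
    - [0, 1, 31]
  yaw: [0, 0, 0, 0, 0]

```text
time_s: 7.6
tcp_pos: [613.4, -187.5, 133.2]
tool_rot: [[-0.0, 1.0, -0.0], [1.0, 0.0, 0.0], [0.0, -0.0, -1.0]]
force: [0.4, 0.4, -1.6]
finger_gap: 0.747
```

jog_arm:
  linear:
    - [0, -1, 2]
    - [0, -1, 4]
    - [0, -1, 5]
    - [0, -1, 6]
  yaw: [0, 0, 0, 0]

```text
time_s: 8.1
tcp_pos: [612.4, -187.5, 127.6]
tool_rot: [[-0.0, 1.0, 0.0], [1.0, 0.0, -0.0], [-0.0, 0.0, -1.0]]
force: [-1.8, 0.5, 4.6]
finger_gap: 0.75
```

Contact at the expected height. Release and retreat.

jog_arm:
  linear:
    - [0, 0, 0]
    - [0, 0, 0]
    - [0, 0, 0]
    - [0, 0, 0]
  yaw: [0, 0, 0, 0]
  hand: 0

```text
time_s: 8.6
tcp_pos: [612.4, -187.5, 127.3]
tool_rot: [[-0.0, 1.0, 0.0], [1.0, 0.0, 0.0], [0.0, 0.0, -1.0]]
force: [-0.1, 0.1, -0.3]
finger_gap: 1.0
```

jog_arm:
  linear:
    - [0, 0, -15]
    - [0, 0, -40]
    - [0, 0, -80]
    - [0, 0, -120]
    - [0, 0, -120]
  yaw: [0, 0, 0, 0, 0]

```text
time_s: 9.22
tcp_pos: [614.8, -188.3, 252.3]
tool_rot: [[-0.0, 1.0, 0.009], [1.0, 0.0, -0.002], [-0.002, 0.009, -1.0]]
force: [0.4, -1.5, 0.4]
finger_gap: 0.998
```

```bash
python3 - <<'E'
from h import *
s=sensors.read_state(); print(s['time_s'],s['tcp_pos'])
for n in ['wrist','side','top']:
    p=eyes.get_image(n); save(p,n+'3.png'); w=cloud(p)
    print(n,'pot',*fit(w,(612,-187),(95,107),60)); print('drip rim',*fit(w,(612,-187),(158,172),45)); print('lid disc',*fit(w,(432,-158),(10,21),50));print('lid knob',*fit(w,(432,-158),(36,48),50))
E
```

```text
9.225 [ 614.79793832 -188.25244416  252.29058718]
wrist pot [ 610.3 -185.7   34.8] [ 585.9 -187. ] [59.5 71.9] 623 98.2
drip rim [ 611.3 -187.    29.8] [ 612.  -187.2] [63.6 63.7] 1934 164.7
lid disc [ 424.9 -157.1   29.7] [ 450.  -157.1] [29.  64.6] 1949 16.5
lid knob [ 432.2 -156.7   10.2] [ 442.1 -156.3] [1.4 9.2] 18 37.4
side pot [ 614.8 -181.9   40.3] [ 610.8 -192.2] [110.   65.2] 451 99.5
drip rim [ 611.7 -189.1   30. ] [ 611.7 -188.6] [63.9 64.5] 577 162.9
lid disc [ 431.8 -157.2   25.3] [ 431.2 -158.7] [64.8 66.1] 1003 16.2
lid knob [ 431.3 -159.9    7.9] [ 431.2 -158.9] [21.3 21.9] 166 41.9
top pot [ 611.9 -185.1   33.9] [ 598.3 -181.9] [80.8 62.3] 133 99.6
drip rim [ 612.5 -185.6   30. ] [ 610.9 -186.5] [59.6 63.5] 184 162.9
lid disc [ 432.7 -157.1   24.6] [ 432.9 -156.2] [63.7 65.2] 645 15.2
lid knob [ 432.5 -156.     7.5] [ 432.6 -156.1] [18.8 19.6] 87 40.9
```

View pics/wrist3.png

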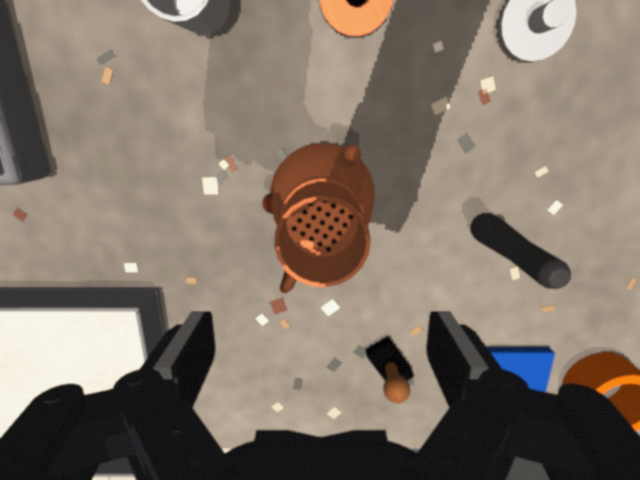

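jog_arm:
  linear:
    - [8, -50, 0]
    - [16, -100, 0]
    - [24, -150, 20]
    - [30, -180, 70]
    - [30, -180, 110]
  yaw: [0, 0, 0, 0, 0]

```text
time_s: 10.0
tcp_pos: [428.3, -156.7, 135.8]
tool_rot: [[0.001, 1.0, -0.004], [1.0, -0.001, 0.001], [0.001, -0.004, -1.0]]
force: [0.8, 0.0, 0.6]
finger_gap: 1.0
```

jog_arm:
  linear:
    - [0, 0, 20]
    - [0, 0, 40]
    - [0, 0, 60]
    - [0, 0, 60]
    - [0, 0, 60]
  yaw: [0, 0, 0, 0, 0]
  hand: 0.5

```text
time_s: 10.62
tcp_pos: [432.1, -157.5, 77.4]
tool_rot: [[-0.0, 1.0, -0.001], [1.0, 0.0, 0.0], [0.0, -0.001, -1.0]]
force: [0.9, -0.5, 0.1]
finger_gap: 0.5
```

jog_arm:
  linear:
    - [0, 0, 20]
    - [0, 0, 40]
    - [0, 0, 53]
    - [0, 0, 57]
    - [0, 0, 57]
  yaw: [0, 0, 0, 0, 0]

```text
time_s: 11.25
tcp_pos: [432.4, -157.8, 20.7]
tool_rot: [[-0.001, 1.0, 0.0], [1.0, 0.001, 0.0], [0.0, 0.0, -1.0]]
force: [0.3, 0.5, -0.3]
finger_gap: 0.5
```

jog_arm:
  linear:
    - [0, 0, 0]
    - [0, 0, 0]
    - [0, 0, 0]
    - [0, 0, 0]
    - [0, 0, 0]
  yaw: [0, 0, 0, 0, 0]
  hand: 1
  grip_force: 35

```text
time_s: 11.88
tcp_pos: [432.7, -157.7, 21.0]
tool_rot: [[-0.0, 1.0, 0.001], [1.0, 0.0, -0.001], [-0.001, 0.001, -1.0]]
force: [-0.8, 0.1, 5.8]
finger_gap: 0.242
```

jog_arm:
  linear:
    - [0, 0, -10]
    - [0, 0, -50]
    - [0, 0, -110]
    - [0, 0, -165]
    - [0, 0, -205]
  yaw: [0, 0, 0, 0, 0]

```text
time_s: 12.5
tcp_pos: [432.4, -157.2, 228.2]
tool_rot: [[-0.001, 1.0, 0.002], [1.0, 0.001, -0.0], [-0.0, 0.002, -1.0]]
force: [0.8, -1.3, -1.0]
finger_gap: 0.242
```

jog_arm:
  linear:
    - [-8, 45, -5]
    - [-16, 95, -10]
    - [-24, 145, -10]
    - [-30, 179, -10]
    - [-30, 179, -10]
  yaw: [0, 0, 0, 0, 0]

```text
time_s: 13.12
tcp_pos: [612.9, -186.9, 235.0]
tool_rot: [[-0.001, 1.0, 0.001], [1.0, 0.001, 0.001], [0.001, 0.001, -1.0]]
force: [-0.8, 0.2, -1.5]
finger_gap: 0.245
```

```bash
python3 - <<'E'
from h import *
s=sensors.read_state(); print(s['time_s'],s['tcp_pos'],s['finger_gap'])
for n in ['wrist','side','top']:
    p=eyes.get_image(n); save(p,n+'4.png'); w=cloud(p); np.save(n+'4.npy',w)
    print(n,'drip rim',*fit(w,(612,-187),(158,172),45)); 
    dz=s['tcp_pos'][2]-21; print('lid disc',*fit(w,(612,-187),(dz+9,dz+19),45))
E
```

```text
13.125 [ 612.89233645 -186.87301093  234.99162022] 0.24546474116686412
wrist drip rim [ 611.2 -187.    29.8] [ 596.  -186.9] [31.9 63.4] 1022 164.8
lid disc [ 615.2 -186.4   27.7] [ 611.4 -186.6] [65.7 65.5] 7949 230.3
side drip rim [ 611.7 -189.2   30. ] [ 612.1 -188.2] [63.6 65.8] 575 163.1
lid disc [ 611.4 -188.    26.1] [ 610.  -187.6] [66.4 65.9] 994 229.6
top drip rim [ 612.6 -185.6   30. ] [ 608.2 -181.9] [54.2 54.7] 114 162.8
lid disc [ 617.8 -185.9   30.9] [ 606.7 -185.4] [59.1 65.6] 457 229.0
```

View pics/side4.png

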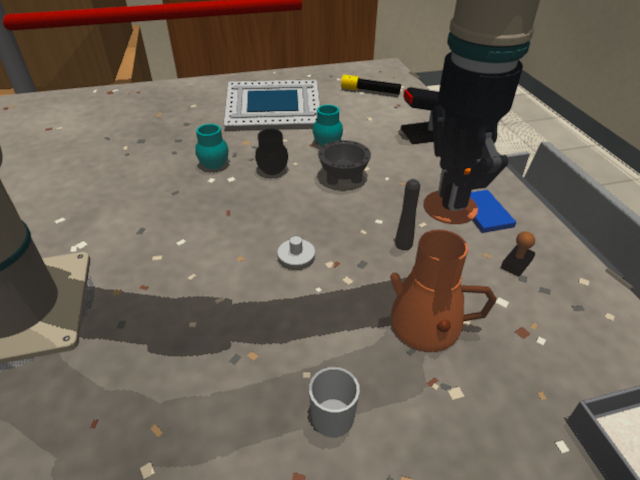

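jog_arm:
  linear:
    - [0, 0, 15]
    - [0, 0, 30]
    - [0, 0, 40]
    - [0, 0, 40]
  yaw: [0, 0, 0, 0]

```text
time_s: 13.78
tcp_pos: [610.4, -187.3, 193.9]
tool_rot: [[-0.0, 1.0, -0.002], [1.0, 0.0, 0.001], [0.001, -0.002, -1.0]]
force: [-0.7, -1.9, -0.8]
finger_gap: 0.241
```

jog_arm:
  linear:
    - [0, 0, 6]
    - [0, 0, 11]
    - [0, 0, 15]
    - [0, 0, 17]
    - [0, 0, 18]
  yaw: [0, 0, 0, 0, 0]

```text
time_s: 14.4
tcp_pos: [611.3, -187.5, 177.2]
tool_rot: [[-0.0, 1.0, 0.0], [1.0, 0.0, -0.0], [-0.0, 0.0, -1.0]]
force: [0.7, -0.0, 0.1]
finger_gap: 0.241
```

jog_arm:
  linear:
    - [0, 0, 1]
    - [0, 0, 2]
    - [0, 0, 3]
    - [0, 0, 3]
  yaw: [0, 0, 0, 0]

```text
time_s: 14.9
tcp_pos: [611.2, -187.5, 174.2]
tool_rot: [[-0.0, 1.0, -0.0], [1.0, 0.0, 0.0], [0.0, -0.0, -1.0]]
force: [-0.1, -1.1, -0.9]
finger_gap: 0.239
```

jog_arm:
  linear:
    - [0, 0, 1]
    - [0, 0, 1]
    - [0, 0, 1]
  yaw: [0, 0, 0]

```text
time_s: 15.28
tcp_pos: [611.5, -187.5, 173.7]
tool_rot: [[-0.0, 1.0, 0.001], [1.0, 0.0, -0.0], [-0.0, 0.001, -1.0]]
force: [-0.1, 0.3, 2.4]
finger_gap: 0.243
```

jog_arm:
  linear:
    - [0, 0, 0]
    - [0, 0, 0]
    - [0, 0, 0]
    - [0, 0, 0]
  yaw: [0, 0, 0, 0]
  hand: 0.3

```text
time_s: 15.78
tcp_pos: [611.3, -187.4, 173.2]
tool_rot: [[-0.0, 1.0, -0.0], [1.0, 0.0, 0.0], [0.0, -0.0, -1.0]]
force: [-0.6, -1.0, -0.6]
finger_gap: 0.703
```

jog_arm:
  linear:
    - [0, 0, -10]
    - [0, 0, -40]
    - [0, 0, -75]
    - [0, 0, -75]
    - [0, 0, -75]
  yaw: [0, 0, 0, 0, 0]

```text
time_s: 16.4
tcp_pos: [611.0, -187.5, 248.3]
tool_rot: [[-0.0, 1.0, -0.0], [1.0, 0.0, -0.0], [-0.0, -0.0, -1.0]]
force: [-0.3, 0.7, -0.7]
finger_gap: 0.699
```

```bash
python3 - <<'E'
from h import *
s=sensors.read_state(); print(s['time_s'],s['tcp_pos'],s['finger_gap'])
for n in ['wrist','side','top']:
    p=eyes.get_image(n); save(p,n+'5.png'); w=cloud(p); np.save(n+'5.npy',w)
    print(n,'lid disc',*fit(w,(612,-187),(163,174),45)); print('knob',*fit(w,(612,-187),(188,200),45))
    print(n,'pot',*fit(w,(612,-187),(104,116),45))
    print(n,'clay',*fit(w,(461,293),(82,94),45))
E
```

```text
16.4 [ 610.9699013  -187.53526654  248.27284734] 0.6994123629186788
wrist lid disc [ 611.8 -187.    25.1] [ 610.2 -186.8] [65.4 65.3] 6426 169.2
knob [ 609.1 -187.1    7.7] [ 609.8 -187.1] [21.6 21.6] 1118 194.9
wrist pot [ 612.4 -187.    33.1] [ 592.1 -186.9] [28.7 66.6] 568 110.0
wrist clay None 0
side lid disc [ 610.9 -188.2   25.3] [ 610.7 -188.2] [65.6 66.4] 1132 168.5
knob [ 609.7 -189.6    8. ] [ 610.  -188.4] [20.8 22.8] 199 194.0
side pot [ 612.5 -187.8   32.9] [ 610.4 -194.7] [65.6 56.5] 417 109.4
side clay [461.6 291.1  23.3] [461.4 292.8] [51.  56.1] 189 86.8
top lid disc [ 610.8 -186.8   24.1] [ 607.1 -186.1] [55.8 65.1] 667 167.5
knob [ 610.8 -185.4    7.5] [ 611.  -185.1] [19.2 21.8] 109 193.2
top pot [ 613.5 -186.4   33.1] [ 609.4 -181.5] [61.3 59.6] 122 108.7
top clay [461.9 293.8  23.4] [461.8 294.3] [51.3 52.3] 201 86.8
```

View pics/side5.png

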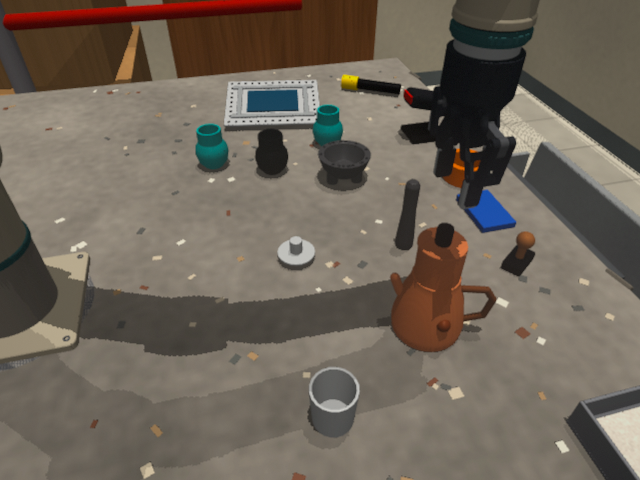

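jog_arm:
  linear:
    - [45, -14, 0]
    - [100, -31, 0]
    - [155, -48, 0]
    - [210, -65, 0]
    - [265, -82, 0]
  yaw: [0, 0, 0, 0, 0]
  hand: 0

```text
time_s: 17.18
tcp_pos: [528.2, 79.1, 247.7]
tool_rot: [[-0.0, 1.0, -0.001], [1.0, 0.0, 0.0], [0.0, -0.001, -1.0]]
force: [0.7, 0.2, 0.6]
finger_gap: 1.0
```

jog_arm:
  linear:
    - [50, -16, 0]
    - [105, -33, 0]
    - [160, -50, 0]
    - [215, -68, 0]
    - [215, -68, 0]
  yaw: [0, 0, 0, 0, 0]

```text
time_s: 17.8
tcp_pos: [457.9, 298.4, 248.1]
tool_rot: [[-0.01, 1.0, -0.002], [1.0, 0.01, 0.003], [0.003, -0.002, -1.0]]
force: [0.2, -1.0, 0.6]
finger_gap: 0.997
```

jog_arm:
  linear:
    - [0, 0, 40]
    - [0, 0, 80]
    - [0, 0, 105]
    - [0, 0, 105]
    - [0, 0, 105]
  yaw: [0, 0, 0, 0, 0]

```text
time_s: 18.42
tcp_pos: [461.8, 292.4, 143.9]
tool_rot: [[0.001, 1.0, 0.001], [1.0, -0.001, 0.0], [0.0, 0.001, -1.0]]
force: [0.4, 0.2, 0.2]
finger_gap: 0.996
```

```bash
python3 - <<'E'
from h import *
s=sensors.read_state(); print(s['time_s'],s['tcp_pos'],s['finger_gap'])
p=eyes.get_image('wrist'); save(p,'w6.png'); w=cloud(p)
print('clay',*fit(w,(461,293),(82,94),45)); print('molc',*fit(w,(604,228),(54,66),75))
E
```

```text
18.425 [461.84610615 292.36817409 143.92654074] 0.9964635492926569
clay [460.4 293.8  23.2] [461.4 293.7] [51.8 51.4] 2476 88.1
molc [598.2 232.   44.3] [581.2 243.9] [65.7 78.3] 2293 60.4
```

View pics/w6.png

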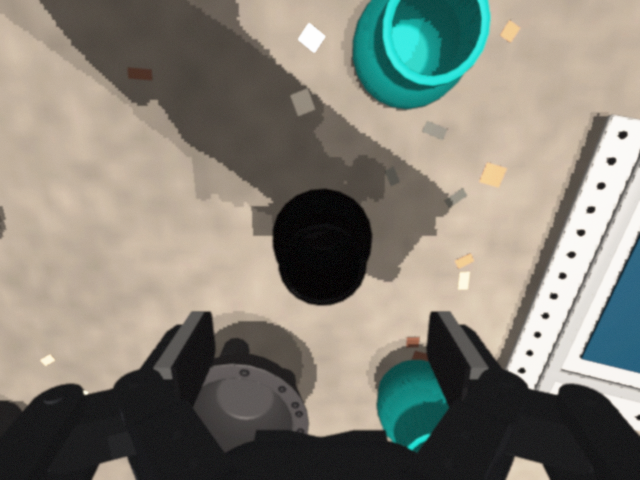

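jog_arm:
  linear:
    - [1, 0, 25]
    - [1, 0, 50]
    - [1, 0, 75]
    - [1, 0, 84]
    - [1, 0, 84]
  yaw: [0, 0, 0, 0, 0]

```text
time_s: 19.1
tcp_pos: [461.5, 293.7, 59.8]
tool_rot: [[-0.0, 1.0, 0.0], [1.0, 0.0, 0.0], [0.0, 0.0, -1.0]]
force: [0.4, 0.4, 1.2]
finger_gap: 1.002
```

jog_arm:
  linear:
    - [0, 0, 0]
    - [0, 0, 0]
    - [0, 0, 0]
    - [0, 0, 0]
    - [0, 0, 0]
  yaw: [0, 0, 0, 0, 0]
  hand: 1
  grip_force: 45

```text
time_s: 19.73
tcp_pos: [461.8, 293.7, 60.4]
tool_rot: [[0.0, 1.0, 0.002], [1.0, -0.0, 0.001], [0.001, 0.002, -1.0]]
force: [-0.5, -1.1, 4.8]
finger_gap: 0.586
```

jog_arm:
  linear:
    - [0, 0, -10]
    - [0, 0, -40]
    - [0, 0, -80]
    - [0, 0, -110]
    - [0, 0, -110]
  yaw: [0, 0, 0, 0, 0]

```text
time_s: 20.35
tcp_pos: [462.4, 294.4, 171.6]
tool_rot: [[0.0, 1.0, 0.004], [1.0, -0.0, 0.003], [0.003, 0.004, -1.0]]
force: [0.3, 0.3, -3.9]
finger_gap: 0.59
```

jog_arm:
  linear:
    - [-18, 40, 0]
    - [-40, 87, 0]
    - [-60, 130, 0]
    - [-66, 143, 0]
    - [-66, 143, 0]
  yaw: [0, 0, 0, 0, 0]

```text
time_s: 20.98
tcp_pos: [603.7, 226.4, 167.4]
tool_rot: [[0.002, 1.0, -0.003], [1.0, -0.002, -0.001], [-0.001, -0.003, -1.0]]
force: [0.5, 0.3, -3.0]
finger_gap: 0.586
```

```bash
python3 - <<'E'
from h import *
s=sensors.read_state(); print(s['time_s'],s['tcp_pos'],s['finger_gap'])
for n in ['wrist','side','top']:
    p=eyes.get_image(n); save(p,n+'7.png'); w=cloud(p)
    print(n,'molc',*fit(w,(604,228),(54,66),75))
    dz=s['tcp_pos'][2]-60.4; print('clay neck',*fit(w,(604,228),(dz+60,dz+75),32)); print('belly',*fit(w,(604,228),(dz+28,dz+40),60))
E
```

```text
20.975 [603.70570464 226.38253832 167.41893213] 0.5855044979706894
wrist molc [605.  228.3  48.6] [589.6 228.5] [ 80.2 110.3] 5393 60.5
clay neck [600.6 226.8  23.4] [600.9 227.9] [49.4 59.2] 4345 175.2
belly [600.5 226.6  32.8] [601.1 226.6] [67.5 70. ] 1974 142.1
side molc [603.3 223.5  48.5] [604.4 226.8] [111.2 112.1] 693 59.8
clay neck [602.5 225.1  24.5] [601.7 223.6] [50.7 54.7] 146 173.7
belly [602.4 227.6  35.3] [601.2 214.7] [69.3 49. ] 194 142.2
top molc None 0
clay neck None 0
belly None 0
```

View pics/side7.png

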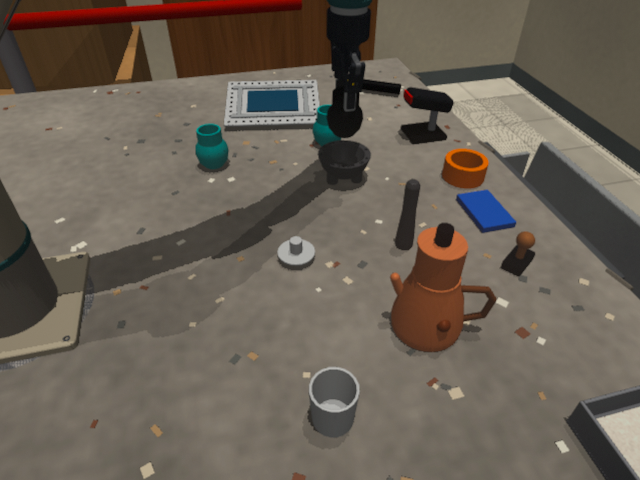

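jog_arm:
  linear:
    - [1, 1, 15]
    - [1, 1, 30]
    - [1, 1, 38]
    - [1, 1, 38]
    - [1, 1, 38]
  yaw: [0, 0, 0, 0, 0]

```text
time_s: 21.75
tcp_pos: [605.5, 228.7, 131.5]
tool_rot: [[-0.0, 1.0, 0.001], [1.0, 0.0, 0.0], [0.0, 0.001, -1.0]]
force: [0.4, -0.7, -3.5]
finger_gap: 0.585
```

```bash
python3 - <<'E'
from h import *
s=sensors.read_state(); print(s['time_s'],s['tcp_pos'],s['tool_rot'].round(3) if hasattr(s['tool_rot'],'round') else 0)
for n in ['wrist','side']:
    p=eyes.get_image(n); w=cloud(p)
    print(n,'molc',*fit(w,(604,228),(54,66),75))
    dz=s['tcp_pos'][2]-60.4; print('clay rim',*fit(w,(604,228),(dz+84,dz+91),27)); print('belly',*fit(w,(604,228),(dz+25,dz+45),38,36)); print('low',*fit(w,(604,228),(dz+0,dz+10),38))
E
```

```text
21.75 [605.51120672 228.72125469 131.52629497] [[-0.     1.     0.001]
 [ 1.     0.     0.   ]
 [ 0.     0.001 -1.   ]]
wrist molc [605.5 228.4  49. ] [591.7 228.3] [ 84.9 110.5] 7366 60.5
clay rim [604.  229.   23.2] [604.9 228.8] [52.2 51.4] 6026 159.2
belly [600.1 229.1  36. ] [603.1 229. ] [67.7 70. ] 3363 107.8
low [476.5 231.  149.6] [626.7 228.6] [ 2.6 12.3] 26 80.8
side molc [603.3 223.   48.2] [604.3 224.4] [110.2 106.7] 528 59.8
clay rim [605.3 226.7  23.9] [602.8 229.4] [47.9 49.9] 92 158.6
belly [605.9 229.7  36. ] [603.7 215.7] [67.8 50. ] 297 107.2
low [605.8 230.3  25.7] [598.6 212.2] [37.2 21.1] 37 77.2
```

jog_arm:
  linear:
    - [0, 0, 12]
    - [0, 0, 24]
    - [0, 0, 34]
    - [0, 0, 39]
    - [0, 0, 39]
  yaw: [0, 0, 0, 0, 0]

```text
time_s: 22.48
tcp_pos: [605.0, 228.5, 91.7]
tool_rot: [[-0.0, 1.0, -0.001], [1.0, 0.0, -0.0], [-0.0, -0.001, -1.0]]
force: [-0.0, 0.2, -3.4]
finger_gap: 0.588
```

jog_arm:
  linear:
    - [0, 0, 1]
    - [0, 0, 2]
    - [0, 0, 3]
    - [0, 0, 3]
  yaw: [0, 0, 0, 0]

```text
time_s: 22.98
tcp_pos: [605.2, 228.5, 89.3]
tool_rot: [[-0.0, 1.0, -0.0], [1.0, 0.0, -0.0], [-0.0, -0.0, -1.0]]
force: [0.2, -1.0, -3.1]
finger_gap: 0.589
```

jog_arm:
  linear:
    - [0, 0, 0.5]
    - [0, 0, 1]
    - [0, 0, 1.5]
    - [0, 0, 1.5]
  yaw: [0, 0, 0, 0]

```text
time_s: 23.48
tcp_pos: [605.4, 228.5, 88.5]
tool_rot: [[-0.0, 1.0, 0.001], [1.0, 0.0, -0.0], [-0.0, 0.001, -1.0]]
force: [-1.3, -0.8, 4.0]
finger_gap: 0.587
```

Contact on the floor at the expected height; release.

jog_arm:
  linear:
    - [0, 0, 0]
    - [0, 0, 0]
    - [0, 0, 0]
    - [0, 0, 0]
  yaw: [0, 0, 0, 0]
  hand: 0

```text
time_s: 23.98
tcp_pos: [605.3, 228.6, 87.7]
tool_rot: [[-0.0, 1.0, 0.0], [1.0, 0.0, 0.0], [0.0, 0.0, -1.0]]
force: [0.3, -0.0, 0.2]
finger_gap: 0.999
```

jog_arm:
  linear:
    - [0, 0, -15]
    - [0, 0, -50]
    - [0, 0, -100]
    - [0, 0, -150]
    - [0, 0, -160]
  yaw: [0, 0, 0, 0, 0]

```text
time_s: 24.6
tcp_pos: [607.1, 230.0, 253.1]
tool_rot: [[-0.0, 1.0, 0.008], [1.0, 0.0, 0.004], [0.004, 0.008, -1.0]]
force: [0.2, -0.4, -0.3]
finger_gap: 0.996
```

```bash
python3 - <<'E'
from h import *
s=sensors.read_state(); print(s['time_s'],s['tcp_pos'])
for n in ['wrist','side','top']:
    p=eyes.get_image(n); save(p,n+'8.png'); w=cloud(p)
    print(n,'molc',*fit(w,(604,228),(54,66),75))
    print('clay rim',*fit(w,(604,228),(110,121),40)); print('pestle top',*fit(w,(649,-9),(132,146),40)); print('thin',*fit(w,(649,-9),(90,130),40))
E
```

```text
24.6 [607.10673127 229.96059814 253.10303213]
wrist molc [605.  228.5  48.1] [604.9 228.4] [110.8 110.4] 5086 60.4
clay rim [604.5 228.7  23.2] [605.1 228.6] [51.4 51.5] 1311 116.2
pestle top [647.1  -5.1   7.2] [648.   -4.9] [23.1 20.4] 719 138.3
thin [648.5  -8.3  12. ] [647.3  -4.6] [23.3 19.3] 1131 111.9
side molc [605.  227.7  48. ] [604.1 224.9] [110.2 107.8] 644 59.8
clay rim [605.  225.7  23.4] [605.3 225.9] [50.9 53.8] 202 114.7
pestle top [647.7 -11.8   7.5] [648.1 -13. ] [22.3 19.6] 120 137.2
thin [648.9  -9.3  11.9] [648.7 -14.1] [25.2 18.9] 282 110.8
top molc None 0
clay rim None 0
pestle top [648.4  -7.    7.8] [649.1  -6. ] [22.5 21.4] 107 137.1
thin [649.7  -7.4  12.2] [643.2  -7.2] [13.3 23.4] 58 109.6
```

View pics/wrist8.png

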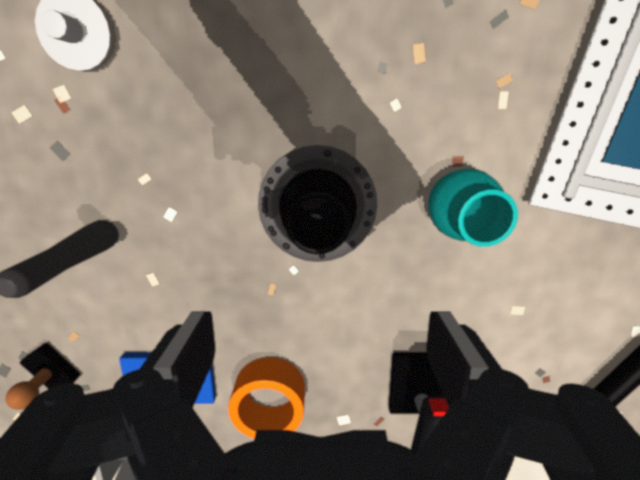

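jog_arm:
  linear:
    - [-50, 9, 0]
    - [-108, 20, 0]
    - [-165, 31, 0]
    - [-222, 41, 0]
    - [-237, 44, 0]
  yaw: [0, 0, 0, 0, 0]

```text
time_s: 25.38
tcp_pos: [648.6, -15.2, 245.2]
tool_rot: [[0.007, 1.0, -0.004], [1.0, -0.007, -0.004], [-0.004, -0.004, -1.0]]
force: [-0.5, 0.4, 0.2]
finger_gap: 0.997
```

jog_arm:
  linear:
    - [0, 0, 0]
    - [0, 0, 30]
    - [0, 0, 60]
    - [0, 0, 60]
    - [0, 0, 60]
  yaw: [0, 0, 0, 0, 0]

```text
time_s: 26.0
tcp_pos: [649.7, -6.4, 188.7]
tool_rot: [[-0.002, 1.0, 0.001], [1.0, 0.002, 0.001], [0.001, 0.001, -1.0]]
force: [-0.6, -0.7, 0.4]
finger_gap: 1.005
```

```bash
python3 - <<'E'
from h import *
s=sensors.read_state(); print(s['time_s'],s['tcp_pos'])
for n in ['wrist']:
    p=eyes.get_image(n); save(p,n+'9.png'); w=cloud(p)
    for z in [(133,144),(100,130),(60,95),(20,50)]: print(*fit(w,(649,-9),z,40))
E
```

```text
26.0 [649.66603991  -6.39151617 188.65691453]
[646.9  -8.3   7.7] [648.3  -8.4] [24.  23.1] 1220 139.4
[648.8  -8.4  12.2] [642.1  -8.8] [12.1 24. ] 506 116.5
[649.1  -8.3  12.5] [642.4  -8.4] [14.2 25.9] 506 75.5
[648.8  -8.3  15.2] [641.   -8.2] [17.7 31.9] 415 35.6
```

jog_arm:
  linear:
    - [0, 0, 15]
    - [0, 0, 30]
    - [0, 0, 30]
  yaw: [0, 0, 0]

```text
time_s: 26.42
tcp_pos: [647.9, -8.8, 155.8]
tool_rot: [[-0.0, 1.0, -0.004], [1.0, 0.0, -0.0], [-0.0, -0.004, -1.0]]
force: [0.3, 0.4, -0.4]
finger_gap: 0.999
```

jog_arm:
  linear:
    - [0, 0, 20]
    - [0, 0, 40]
    - [0, 0, 58]
    - [0, 0, 58]
    - [0, 0, 58]
  yaw: [0, 0, 0, 0, 0]

```text
time_s: 27.05
tcp_pos: [649.6, -8.3, 99.9]
tool_rot: [[-0.0, 1.0, 0.0], [1.0, 0.0, 0.0], [0.0, 0.0, -1.0]]
force: [0.5, -0.1, -0.5]
finger_gap: 1.003
```

jog_arm:
  linear:
    - [0, 0, 0]
    - [0, 0, 0]
    - [0, 0, 0]
    - [0, 0, 0]
    - [0, 0, 0]
  yaw: [0, 0, 0, 0, 0]
  hand: 1
  grip_force: 60

```text
time_s: 27.68
tcp_pos: [649.7, -8.5, 100.3]
tool_rot: [[-0.0, 1.0, 0.001], [1.0, 0.0, -0.0], [-0.0, 0.001, -1.0]]
force: [-0.9, -0.6, 3.8]
finger_gap: 0.275
```

jog_arm:
  linear:
    - [0, 0, -10]
    - [0, 0, -40]
    - [0, 0, -85]
    - [0, 0, -130]
    - [0, 0, -160]
  yaw: [0, 0, 0, 0, 0]

```text
time_s: 28.3
tcp_pos: [649.5, -8.2, 262.2]
tool_rot: [[-0.0, 1.0, 0.002], [1.0, 0.0, 0.0], [0.0, 0.002, -1.0]]
force: [0.9, -0.4, -1.6]
finger_gap: 0.271
```

jog_arm:
  linear:
    - [35, -7, 0]
    - [80, -15, 0]
    - [125, -24, 0]
    - [170, -32, 0]
    - [205, -38, 0]
  yaw: [0, 0, 0, 0, 0]

```text
time_s: 28.92
tcp_pos: [610.0, 198.9, 259.9]
tool_rot: [[-0.002, 1.0, -0.001], [1.0, 0.002, 0.001], [0.001, -0.001, -1.0]]
force: [0.2, 0.5, -1.7]
finger_gap: 0.271
```

jog_arm:
  linear:
    - [20, -4, 0]
    - [32, -6, 0]
    - [32, -6, 0]
    - [32, -6, 0]
    - [32, -6, 0]
  yaw: [0, 0, 0, 0, 0]

```text
time_s: 29.55
tcp_pos: [605.8, 226.9, 259.7]
tool_rot: [[0.002, 1.0, 0.0], [1.0, -0.002, -0.001], [-0.001, 0.0, -1.0]]
force: [0.5, -0.3, -2.4]
finger_gap: 0.27
```

```bash
python3 - <<'E'
from h import *
s=sensors.read_state(); print(s['time_s'],s['tcp_pos'],s['finger_gap'])
dz=s['tcp_pos'][2]-100.3
for n in ['wrist','side']:
    p=eyes.get_image(n); save(p,n+'10.png'); w=cloud(p)
    print(n,'clay rim',*fit(w,(604,228),(110,121),40))
    for z in [(60,85),(30,55),(10,25)]: print(z,*fit(w,(605,228),(dz+z[0],dz+z[1]),30))
E
```

```text
29.55 [605.80069072 226.86917513 259.69005597] 0.26959140001762016
wrist clay rim [604.6 228.7  23.3] [601.  228.9] [43.3 50.9] 845 116.2
(60, 85) [605.3 227.2  12.5] [598.9 227.3] [14.6 26.2] 1060 232.0
(30, 55) [605.1 227.1  14.6] [596.9 227. ] [15.  30.5] 852 202.4
(10, 25) [605.1 227.1  16.2] [597.4 227.2] [17.8 32.6] 335 178.6
side clay rim [605.  226.1  23.6] [605.7 226.7] [51.9 53.1] 203 114.3
(60, 85) [605.2 226.5  12.1] [605.  221.6] [25.5 20.1] 187 231.5
(30, 55) [605.2 226.5  14.3] [603.7 220.2] [28.8 22.2] 207 201.9
(10, 25) [605.4 226.9  16.2] [603.7 218.7] [30.1 21.2] 130 176.8
```

View pics/side10.png

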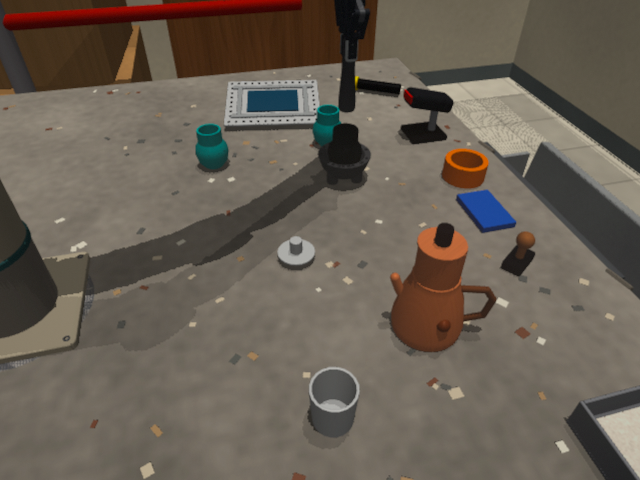

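View pics/wrist10.png

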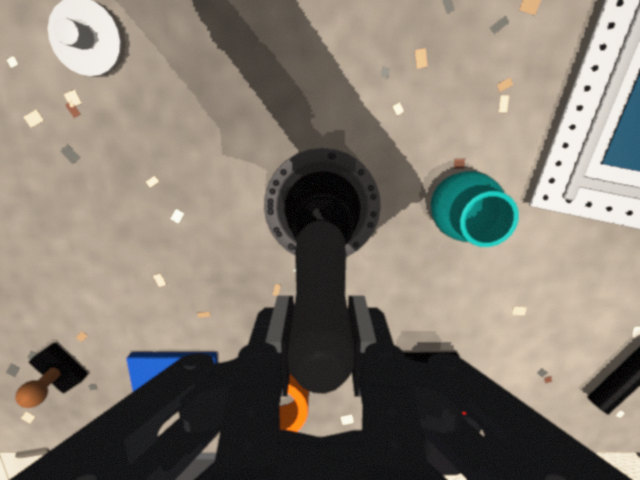

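jog_arm:
  linear:
    - [0, 0, 15]
    - [0, 0, 30]
    - [0, 0, 38]
    - [0, 0, 38]
    - [0, 0, 38]
  yaw: [0, 0, 0, 0, 0]

```text
time_s: 30.28
tcp_pos: [605.5, 228.8, 222.1]
tool_rot: [[-0.0, 1.0, 0.001], [1.0, 0.0, 0.0], [0.0, 0.001, -1.0]]
force: [-0.1, 0.4, -1.1]
finger_gap: 0.274
```

```bash
python3 - <<'E'
from h import *
s=sensors.read_state(); print(s['time_s'],s['tcp_pos'],s['finger_gap'])
dz=s['tcp_pos'][2]-100.3
for n in ['wrist','side']:
    p=eyes.get_image(n); w=cloud(p)
    print(n,'clay rim',*fit(w,(604,228),(110,118),40))
    for z in [(60,85),(30,55),(10,25)]: print(z,*fit(w,(605,228),(dz+z[0],dz+z[1]),30))
E
```

```text
30.275 [605.50502737 228.793522   222.07914326] 0.2738844113761725
wrist clay rim [604.6 228.7  23.4] [600.8 228.9] [42.9 51.1] 1117 116.2
(60, 85) [604.9 229.2  12.5] [598.5 229.3] [14.5 26.3] 1072 194.4
(30, 55) [604.8 229.2  14.5] [596.6 229. ] [15.2 30.5] 872 165.0
(10, 25) [604.8 229.2  16.2] [595.9 228.8] [15.5 32.2] 334 140.8
side clay rim [604.8 225.8  23.4] [605.5 225. ] [51.6 49.6] 150 114.5
(60, 85) [605.  227.9  11.9] [603.5 223.3] [23.  21.8] 169 193.9
(30, 55) [605.3 228.6  14.5] [604.6 222.1] [29.5 21.7] 197 164.1
(10, 25) [605.1 228.3  16. ] [603.3 222.1] [31.1 25.9] 120 139.8
```

Centred within 0.5 mm. Descend 88 mm in stages.

jog_arm:
  linear:
    - [0, 0, 10]
    - [0, 0, 22]
    - [0, 0, 34]
    - [0, 0, 44]
    - [0, 0, 50]
  yaw: [0, 0, 0, 0, 0]

```text
time_s: 31.0
tcp_pos: [604.9, 228.4, 170.7]
tool_rot: [[-0.0, 1.0, -0.001], [1.0, 0.0, -0.0], [-0.0, -0.001, -1.0]]
force: [-0.1, -0.3, -2.3]
finger_gap: 0.271
```

jog_arm:
  linear:
    - [0, 0, 10]
    - [0, 0, 20]
    - [0, 0, 29]
    - [0, 0, 33]
    - [0, 0, 33]
  yaw: [0, 0, 0, 0, 0]

```text
time_s: 31.62
tcp_pos: [605.1, 228.5, 138.5]
tool_rot: [[-0.0, 1.0, -0.0], [1.0, 0.0, -0.0], [-0.0, -0.0, -1.0]]
force: [0.6, -0.2, -2.1]
finger_gap: 0.269
```

jog_arm:
  linear:
    - [0, 0, 1]
    - [0, 0, 2]
    - [0, 0, 3]
    - [0, 0, 4]
    - [0, 0, 4]
  yaw: [0, 0, 0, 0, 0]

```text
time_s: 32.25
tcp_pos: [605.2, 228.5, 134.7]
tool_rot: [[-0.0, 1.0, -0.0], [1.0, 0.0, -0.0], [-0.0, -0.0, -1.0]]
force: [0.6, -0.4, -2.7]
finger_gap: 0.276
```

jog_arm:
  linear:
    - [0, 0, 0.5]
    - [0, 0, 1]
    - [0, 0, 1]
    - [0, 0, 1]
  yaw: [0, 0, 0, 0]

```text
time_s: 32.75
tcp_pos: [605.5, 228.6, 134.3]
tool_rot: [[-0.0, 1.0, 0.001], [1.0, 0.0, 0.0], [0.0, 0.001, -1.0]]
force: [-0.3, -0.0, 3.6]
finger_gap: 0.272
```

jog_arm:
  linear:
    - [0, 0, 0]
    - [0, 0, 0]
    - [0, 0, 0]
    - [0, 0, 0]
  yaw: [0, 0, 0, 0]
  hand: 0.2

```text
time_s: 33.25
tcp_pos: [605.2, 228.5, 133.7]
tool_rot: [[-0.0, 1.0, -0.0], [1.0, 0.0, 0.0], [0.0, -0.0, -1.0]]
force: [0.1, -0.3, 0.5]
finger_gap: 0.799
```

jog_arm:
  linear:
    - [0, 0, -10]
    - [0, 0, -40]
    - [0, 0, -90]
    - [0, 0, -130]
    - [0, 0, -130]
  yaw: [0, 0, 0, 0, 0]

```text
time_s: 33.88
tcp_pos: [607.2, 230.0, 268.5]
tool_rot: [[-0.0, 1.0, 0.008], [1.0, 0.0, 0.004], [0.004, 0.008, -1.0]]
force: [0.8, 0.4, -0.0]
finger_gap: 0.802
```

jog_arm:
  linear:
    - [0, -40, 0]
    - [0, -90, 0]
    - [0, -110, 0]
    - [0, -110, 0]
    - [0, -110, 0]
  yaw: [0, 0, 0, 0, 0]

```text
time_s: 34.5
tcp_pos: [496.5, 228.2, 263.7]
tool_rot: [[0.001, 1.0, 0.001], [1.0, -0.001, 0.0], [0.0, 0.001, -1.0]]
force: [1.3, -0.4, 0.9]
finger_gap: 0.8
```

```bash
python3 - <<'E'
from h import *
s=sensors.read_state(); print(s['time_s'],s['tcp_pos'],s['force'])
ims=[]
for n in ['wrist','side','top']:
    p=eyes.get_image(n); ims.append(p['image']); w=cloud(p)
    print(n,'molc',*fit(w,(604,228),(54,66),75))
    print(' clay rim',*fit(w,(604,228),(112,118),30)); print(' pestle top',*fit(w,(605,228),(165,180),40)); print(' thin',*fit(w,(605,228),(125,160),40))
    print(' lid disc',*fit(w,(612,-187),(163,174),45)); print(' tinlid',*fit(w,(453,7),(10,21),50)); print(' tincup',*fit(w,(435,-295),(64,76),50))
m=np.hstack([cv2.resize(i,(400,300)) for i in ims[:2]]); m=np.vstack([m,np.hstack([cv2.resize(ims[2],(400,300)),cv2.resize(ims[1][80:230,220:420],(400,300))])])
save({'image':m},'final.png')
E
```

```text
34.5 [496.45207677 228.24265698 263.7071415 ] [ 1.25903535 -0.41334742  0.90174988]
wrist molc [603.8 228.3  47.6] [600.1 228.4] [101.5 110. ] 3199 60.5
 clay rim [604.6 228.6  23.1] [602.4 228.9] [47.1 50.9] 838 116.1
 pestle top [602.  228.7   7.8] [602.4 228.5] [20.8 24.1] 722 172.6
 thin [605.  228.7  12.1] [598.9 228.7] [13.7 24.5] 679 144.1
 lid disc None 0
 tinlid [452.3   5.3  25.4] [451.8   7.3] [64.8 66.4] 2644 16.5
 tincup None 0
side molc [604.5 227.4  48.1] [604.4 227.9] [109.7 113.5] 641 60.0
 clay rim [605.3 226.8  22.7] [605.5 225.9] [50.9 49.7] 154 115.3
 pestle top [604.2 225.5   7.8] [603.5 225.3] [22.2 19.4] 85 171.3
 thin [604.9 228.   11.8] [605.  222.9] [24.5 20.4] 203 142.3
 lid disc [ 610.9 -188.2   25.3] [ 610.3 -187.7] [64.7 66.6] 1132 168.5
 tinlid [452.3   6.8  25.2] [452.2   5.1] [65.2 64.6] 623 16.3
 tincup [ 433.  -301.3   28.6] [ 433.4 -300.5] [61.1 61.9] 671 69.3
top molc [607.  228.4  47.1] [606.5 228.6] [106.2 109.6] 815 59.0
 clay rim [605.9 229.7  23.4] [605.3 229.5] [49.7 50.7] 146 114.9
 pestle top [604.3 228.8   8.1] [604.9 229.6] [23.1 22. ] 129 171.3
 thin [605.3 229.4  11.9] [601.1 226.7] [15.9 19.2] 61 143.3
 lid disc [ 612.1 -186.8   24.8] [ 611. -186.] [64.2 65.5] 811 167.6
 tinlid [453.2   7.7  24.5] [453.6   7.4] [63.8 63.8] 644 15.1
 tincup [ 434.2 -297.6   28.5] [ 434.9 -297.9] [61.  61.8] 208 68.5
```

View pics/final.png

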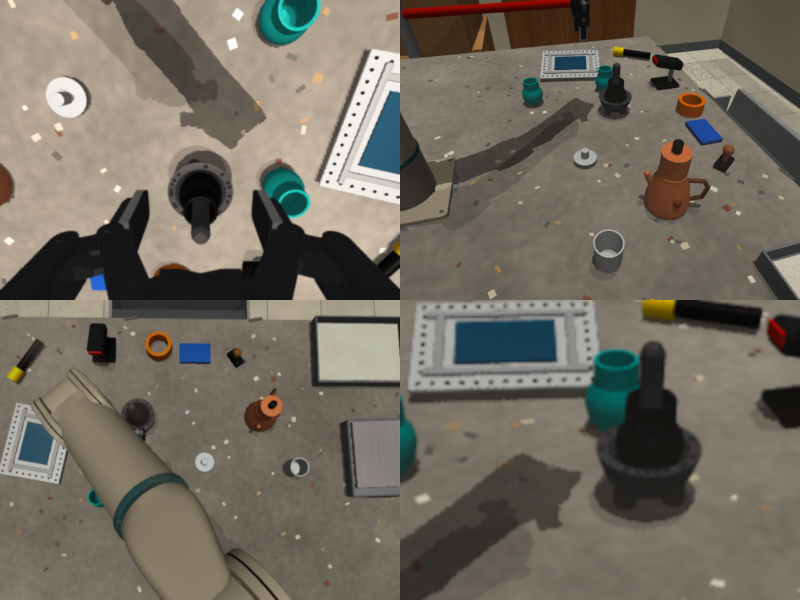

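The picture shows both sets assembled: the pestle stands upright in the clay pot in the molcajete (about (650,400) in the crop). The lid sits level on the dripper and coffee pot (about (677,165)), and the arm is clear.

```bash
python3 -c "
from h import *
print(job.close_job())"
```

```text
the job is handed in; nothing more can be done
None
```

Both sets are back together and the job is handed in, at about 35 s of the 125 s allowed. In order, I seated the dripper in the coffee pot, put the copper lid on it, nested the clay pot in the molcajete, and stood the pestle in the clay pot thick end down.

**Last checks, against the expected heights:**

| Part | Measured (mm) | Expected (mm) |
|---|---|---|
| Dripper rim (before the lid went on) | 165 | 165 |
| Copper lid disc top | 168–169 | 169 |
| Clay pot rim | 116 | 116 |
| Pestle | lowered onto the pot's floor; stands upright, centred in the pot to under 1 mm | tip at 174 |

- **Left in place:** the coffee pot, molcajete and tin lid showed no movement beyond measurement noise. I measured the tin cup's rim only at the end, but nothing went near it.
- **Forces:** the readings at the end of each move never exceeded about 9 N. The arm was clear of everything at hand-in.
- **Disagreements:** no check failed. The top and side cameras differed by 2–4 mm in y, so I relied on the wrist camera for centring wherever it could see the part.

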